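Strip the bayonet water filter for washing

ROBOT

A 6-joint arm with a two-finger parallel gripper is mounted at the origin on the work surface. World frame = base frame: x ahead of the robot, y to its left, z up, the work surface at z = 0. Lengths are in mm, angles in rad, forces in N, time in s.
With the tool pointing down it reaches from about 375 to 925 mm from the base axis. Payload 5.7 kg.
Tool frame: the origin (TCP) lies at the very end of the fingers, on their centre line; the grasp point (between the pads) lies 19 mm behind it (grip_depth is the distance from the TCP to the grasp point, in mm); z points along the fingers, y is the line along which they close (so a half turn about z gives the same grasp; the last joint's range is limited). The gripper opens to 85 mm and grips with 20 to 120 N. Pads are 22 mm wide; open, the fingers measure 114 mm over their backs; the gripper's body (76 mm by 85 mm) begins 54 mm behind the grasp point. The pads swing forward as they close: fully open they stand 13 mm farther back than shut.
Start: joints at [1.063, 0.359, 1.51, -0, 1.272, -0.115], TCP at [229.656, 554.275, 231.267] pointing down, gripper open.
Joint ranges: [-2.97, 2.97], [-1.01, 2.36], [0.21, 2.38], [-0.96, 4.11], [0.2, 2.71], [-2.98, 2.98]. Speed limits (rad/s): [2.39, 2.39, 3.14, 3.14, 3.14, 3.14].

INTERFACE

Orientations are given as a 3x3 rotation matrix whose columns are the frame's x, y, z axes.
In Python, from station import * gives the robot as it stands.
- The arm moves only by the tool apply_moves, never from a script. Its argument "series" is a list of rows, each a list of 7 numbers: the opening, from 0 (shut) to 1 (fully open), then the shift along the tool's x, y, z in mm, then the turn, a rotation vector about the tool's x, y, z in degrees. In form: [[claw, tx, ty, tz, ax, ay, az], ...]. A call has 1 to 10 rows; each row is the pose to reach, as a shift and turn from the pose commanded when the call began, along the tool's axes at that moment; what a row does not reach only later rows make up. A row lasts 1/8 s, in which the tool goes at most 62.5 mm and 10.7 degrees, less where a joint would pass 70% of its speed; a pose out of reach is approached as far as the arm can. A call with a gripper value outside its range is refused whole. The fingers move at their own pace and stop on an object; "newtons" is the grip in N (left out, the last holds). Time passes only in rows, so rows that repeat a pose let the fingers close. It gives the time, the measured TCP pose, the force, the opening and the grip force at its end, in the units of the state.
- read_state(): the state, without advancing time (a new reading comes with each control period).
- camera(name): name is "scene" or "top"; returns a dict with "color" (400x640x3 uint8, red, green, blue), "mtx" (3x3 intrinsics, pixels), "pose" (4x4, takes a point from camera to world coordinates). Camera axes: x right, y down, z forward; pixel columns grow to the right and rows downward; lengths in mm; the calibration is good to about 2 mm. A picture is of the moment at which its call begins. There is no depth.
- sign_off(): hands the job in; it is judged then, once.
The state is a dict: "time_s": time; "joint_pos": joint angles; "dq": joint speeds; "joint_efforts": joint torques, N m; "tool_pos": TCP position; "tool_rot": TCP orientation; "ft_force": force on the tool from outside, world axes, zero at the start; "torque": the same for the moment, N m; "finger_gap": finger opening in mm; "grasp_force": force on a finger pad.
Only numpy, scipy, OpenCV 4.12 (cv2) and the standard library are available. Lean on these libraries where they do the work, as an engineer would, in place of code of your own. Each camera call takes 0.05 s, during which the arm holds its last target. There are 200 camera calls.

TASK

Get the water filter ready for a scrub. First shut the water off by turning the black valve knob fully clockwise, lift the steel locking channel off the row of filter grips and hang it over the free-standing steel rail, along the bar and near its middle; then turn each filter cartridge that is there anticlockwise to its end stop, lift it out and lay it down (do not drop it) in the enamel basin, and lay the silicone brush in the basin with them as well. Leave the other things on the ledge where they are.

Things in the scene. Friction and masses are not known exactly. Their poses are not given: they have to be found in the camera images.
- filter_head: fixed white filter head 88 (x) x 248 (y, its length) x 62 tall, origin centre of underside. Top plate has three keyed sockets at y -72, 0, 72; a ledge 9 high at each end carries the channel; an unused socket is an open hole. A cartridge comes free 60 deg (1.05 rad) anticlockwise from above, at an end stop 2 to 4 deg further, then lifts straight up, clear after 45; little friction
- keeper_mid (a point): steel locking channel, an upside-down U 232 long (its y), 32 wide outside, 26 inside, 48 tall, top 4 thick, open below and at the ends, 0.16 kg. This point is its centre, half-way up; z up. At the start it stands over the grip bars (this point 95 above the ledge) and keeps them from turning
- rail_mid (a point): fixed rail: round bar 14 dia, 320 long along its y, on posts 14 dia at y = +-153; this point is the middle of the bar's axis, 150 above the ledge. The channel hung on the bar has its centre 13 below this point
- cart_a_mid (a point): filter cartridge in the -y end socket, absent in some runs: grey tube 30 dia x 45, white disc 50 dia x 8 on it, upright grip bar on top 12 thick (its x) x 40 long (its y) x 36 tall; 89 tall in all, 0.1 kg. This point: on its axis, 44.5 above its underside (disc top 53, bar 53 to 89); z up. Locked as found: bar in line with the head's length, disc on the plate, 2 lugs under it. See filter_head for how it comes out
- cart_b_mid (a point): filter cartridge in the middle socket, absent in some runs: grey tube 30 dia x 45, white disc 50 dia x 8 on it, upright grip bar on top 12 thick (its x) x 40 long (its y) x 36 tall; 89 tall in all, 0.1 kg. This point: on its axis, 44.5 above its underside (disc top 53, bar 53 to 89); z up. Locked as found: bar in line with the head's length, disc on the plate, 2 lugs under it. See filter_head for how it comes out
- cart_c_mid (a point): filter cartridge in the +y end socket, absent in some runs: grey tube 30 dia x 45, white disc 50 dia x 8 on it, upright grip bar on top 12 thick (its x) x 40 long (its y) x 36 tall; 89 tall in all, 0.1 kg. This point: on its axis, 44.5 above its underside (disc top 53, bar 53 to 89); z up. Locked as found: bar in line with the head's length, disc on the plate, 2 lugs under it. See filter_head for how it comes out
- valve (a joint): valve knob angle in rad: 0 fully open, grows clockwise seen from above, 1.5 at its stop, fully shut; stays where left, friction about 0.08 N m
- valve_grip (a point): black valve knob on a round base fixed to the ledge: disc 48 dia, on it an upright bar 14 thick (this y) x 46 long (this x), from 12 to 44 above the ledge. This point is on the knob's axis, 37 above the ledge, and turns with the knob
- basin: loose shallow round enamel basin, rim 244 dia, floor 196 dia, 45 tall, walls and floor 4 to 5 thick, 0.6 kg; origin at the centre of its underside
- brush_mid (a point): loose silicone brush lying flat, bristles up, 150 long along its x: head 60 x 36 x 20 (bristles 10 more) at the +x end; handle 16 wide, 20 tall, from 75 behind this point to 15 ahead of it. This point is the middle of its length, 10 above its underside, near the balance point
- red_plate: red plastic plate, 170 dia, bystander; origin at the centre of its underside
- chopstick_rest: wooden chopstick rest 22 x 60 x 17, bystander; origin at the centre of its underside
- tumbler: clear tumbler 68 dia x 85, bystander; origin at the centre of its underside
- soap: washing-up bottle 60 dia x 170, bystander; origin at the centre of its underside
- jar: jar 64 dia x 85, bystander; origin at the centre of its underside
- tin: small tin 44 dia x 65, bystander; origin at the centre of its underside
There are look-alikes about, which are no part of the job. Leave any blue or red look-alike of the part that bears brush_mid alone.

How it is judged (in metres and radians):
On the way, in this order (a step that is already met when the one before it is completed fails the run):
1. the valve is shut and the channel hangs over the rail, let go (either first) (value of joint valve above 1.35 rad and x of keeper_mid in the frame of rail_mid between -0.012 and 0.012 m and y of keeper_mid in the frame of rail_mid between -0.06 and 0.06 m and z of keeper_mid in the frame of rail_mid between -0.021 and -0.005 m and angle between the y axis of keeper_mid and the y axis of rail_mid, either way round below 0.2 rad and angle between keeper_mid's own z axis and vertical below 0.35 rad and contact force between keeper and the fingers below 0.1 N), for 0.3 s.
2. every cartridge that is there has been turned out and lies in the basin (horizontal distance between each of cart_a_mid, cart_b_mid, cart_c_mid and basin below 0.115 m and height (world z) of each of cart_a_mid, cart_b_mid, cart_c_mid below 0.1 m), for 0.2 s.
At the end, for the whole second after the job is handed in: Valve shut (over 1.35 rad). The channel hangs astride the bar (centre within 12 mm sideways, 60 mm lengthways, 0.2 rad; upright within 0.35 rad); every cartridge present and the brush lie in the basin (centres within 115 and 105 mm of its centre, below 100 mm); all let go, at rest (all of step 1 and all of step 2 and horizontal distance between brush_mid and basin below 0.105 m and height (world z) of brush_mid below 0.1 m and linear speed of each of cart_a, cart_b, cart_c, keeper, brush, basin below 0.03 m/s); the robot touches nothing.
It fails at once if a cartridge is dropped into the basin (over 0.9 m/s) ((horizontal distance between cart_a_mid and basin below 0.12 m and height (world z) of cart_a_mid below 0.12 m and linear speed of cart_a above 0.9 m/s) or (horizontal distance between cart_b_mid and basin below 0.12 m and height (world z) of cart_b_mid below 0.12 m and linear speed of cart_b above 0.9 m/s) or (horizontal distance between cart_c_mid and basin below 0.12 m and height (world z) of cart_c_mid below 0.12 m and linear speed of cart_c above 0.9 m/s)).
It fails at once if a bystander is pushed more than 4 cm or knocked over (distance of any of red_plate, chopstick_rest, tumbler, soap, jar, tin from where it was at the start of the episode above 0.04 m or angle between any of red_plate, chopstick_rest, tumbler, soap, jar, tin's own z axis and vertical above 0.6 rad).
Of cart_a, cart_b, cart_c only 2 to 3 are there at a start; the rules pass over those that are not, and their reading is None.
At some moment in a run one of basin, brush may be knocked a few centimetres aside while the robot is not near it.
It also fails if it takes over 208 s, if anything falls off the work surface, if the arm or the gripper's body presses on something with over 40 N, if the wrist force passes 120 N, or if a joint passes its speed limit or range.

## Working session

There is one attempt and no reset: what is moved stays moved. The work goes in short steps, Python scripts to look and compute and a tool call to move; the robot and the scene stay as the last step left them, time stands still between calls to the robot, and variables do not carry over. Pictures are saved under pics/ and viewed, at most 17 in all, crops included, and the job is handed in when it is done.

Besides the shell and the picture viewer there is one more tool, called after "Request:" as a command line: name --pt "numbers of a row" for each row, then --argument value for the rest. apply_moves: Moves the arm, as the interface text tells. Its arguments: {"type":"object","properties":{"series":{"type":"array"},"newtons":{"type":"number"}},"required":["series"]}

```bash
mkdir -p pics; ls; python3 - <<'E'
from station import *
import cv2,numpy as np
for n in ("scene","top"):
    c=camera(n); cv2.imwrite(f"pics/{n}0.png",cv2.cvtColor(c["color"],cv2.COLOR_RGB2BGR)); print(n,c["mtx"].round(1).tolist(),c["pose"].round(3).tolist())
s=read_state(); print(s["time_s"],s["tool_pos"],s["tool_rot"])
E
```

```text
pics
scene [[413.5, 0.0, 312.7], [0.0, 413.5, 200.8], [0.0, 0.0, 1.0]] [[-0.283, 0.71, -0.645, 1213.952], [0.959, 0.2, -0.202, 234.679], [-0.014, -0.676, -0.737, 934.468], [0.0, 0.0, 0.0, 1.0]]
top [[449.1, 0.0, 324.8], [0.0, 449.1, 201.3], [0.0, 0.0, 1.0]] [[-0.015, -0.996, 0.085, 394.728], [-1.0, 0.016, 0.003, -1.187], [-0.005, -0.085, -0.996, 1361.682], [0.0, 0.0, 0.0, 1.0]]
0.1 [229.36557442 553.76552529 230.53056141] [[-9.23834088e-01  3.82792254e-01 -8.17256854e-04]
 [ 3.82793074e-01  9.23832980e-01 -1.44496799e-03]
 [ 2.01886282e-04 -1.64775094e-03 -9.99998622e-01]]
```

View pics/scene0.png

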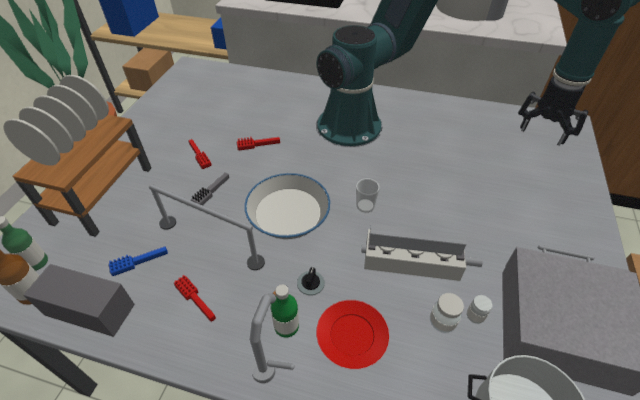

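View pics/top0.png

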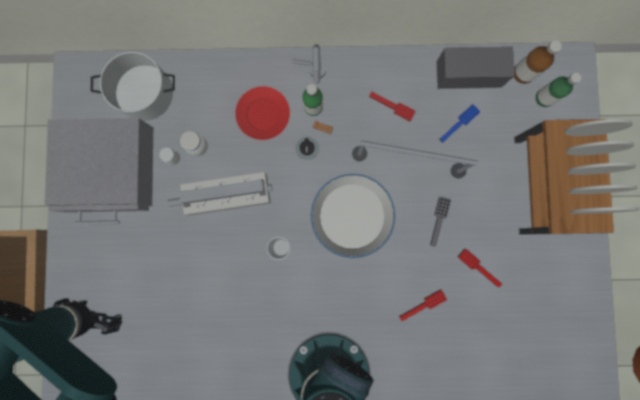

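Brush candidates in the top view are grey (440,220), blue (460,123) and red (392,106), (480,268), (423,305). I choose the grey one, because red and blue are look-alikes. Next are close crops of the brush, head and valve.

```bash
python3 - <<'E'
import cv2,numpy as np
s=cv2.imread("pics/scene0.png");t=cv2.imread("pics/top0.png")
def cr(im,x,y,w,h,W,H): return cv2.resize(im[y:y+h,x:x+w],(W,H),interpolation=cv2.INTER_CUBIC)
a=np.hstack([cr(s,355,225,130,65,400,200),cr(t,165,160,130,65,400,200)])
b=np.hstack([cr(s,140,165,130,130,400,400),cr(t,290,120,200,200,400,400)])
cv2.imwrite("pics/crop1.png",np.vstack([a,b]))
E
```

```text
(no output)
```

View pics/crop1.png

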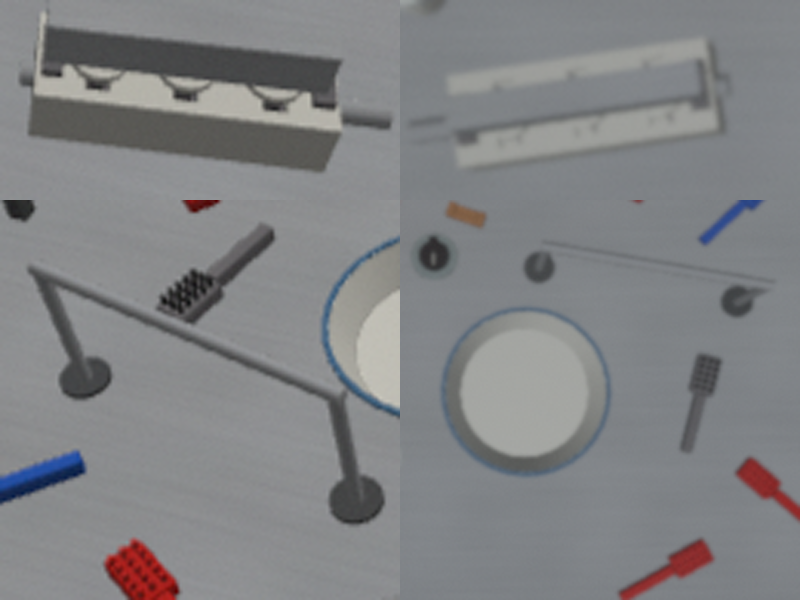

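The crops show the grey brush with its head at top (444,198) and handle end at (433,245). The channel stands on the head, and the rail bar ends are at scene (151,188) and (251,229). Now I'll fit the poses from points in both cameras.

```bash
cat > h.py <<'E'
import numpy as np,cv2
from scipy.optimize import least_squares
from station import *
def shot(n,save=None):
    c=camera(n)
    if save: cv2.imwrite(save,cv2.cvtColor(c["color"],cv2.COLOR_RGB2BGR))
    return c
def proj(c,P):
    P=np.atleast_2d(P).astype(float);T=np.linalg.inv(c["pose"]);q=P@T[:3,:3].T+T[:3,3]
    q=q@c["mtx"].T; return q[:,:2]/q[:,2:]
def onz(c,uv,z):
    d=c["pose"][:3,:3]@np.linalg.inv(c["mtx"])@np.array([*uv,1.]);o=c["pose"][:3,3]
    return o+d*(z-o[2])/d[2]
def tri(cu,cv_,):
    pass
def loc(p,X): # p=x,y,yaw
    c,s=np.cos(p[2]),np.sin(p[2]); X=np.atleast_2d(X).astype(float)
    return np.c_[p[0]+c*X[:,0]-s*X[:,1],p[1]+s*X[:,0]+c*X[:,1],X[:,2]]
def fit(obs,p0): # obs: list of (cam,[local pts],[uv])
    f=lambda p:np.concatenate([(proj(c,loc(p,X))-uv).ravel() for c,X,uv in obs])
    r=least_squares(f,p0,x_scale=[10,10,.05],loss="soft_l1"); return r.x,f(r.x).reshape(-1,2)
E
python3 - <<'E'
from h import *
S=shot("scene");T=shot("top")
for n,uv,z in [("basin",(353,215.5),45),("valve",(307,148),8),("brushhead",(444,198.5),20),("brushend",(433.5,245),20),("rest",(323,128),17),("soap",(313,97),150),("tumbler",(279,248),60),("plate",(262,113),10),("jar",(193,142),85),("tin",(169,155),65)]: print(n,onz(T,uv,z).round(1))
print("valveS",onz(S,(311,284),5).round(1),"basinS",onz(S,(287.5,205),45).round(1))
p,e=fit([(S,[[44,-124,62],[44,124,62],[44,-124,0],[44,124,0]],np.array([[366.4,256.5],[465.8,265.6],[364.1,268.5],[460.6,280.6]])),
 (T,[[44,-124,62],[-44,-124,62]],np.array([[265.1,172.3],[268.3,202.2]]))],[500,270,0])
print("head",p.round(3),e.round(1).tolist())
p,e=fit([(S,[[0,-160,150],[0,160,150],[0,-153,3],[0,153,3]],np.array([[150.7,187.7],[251.1,229],[167.6,222.8],[255.4,262.5]])),
 (T,[[0,-160,150],[0,160,150],[0,-153,3],[0,153,3]],np.array([[477,160.5],[361.5,142.5],[458.5,170],[360,153.5]]))],[550,-250,0])
print("rail",p.round(3),e.round(1).tolist())
E
```

```text
basin [463.9 -78.8  45. ]
valve [674.5  55.3   8. ]
brushhead [ 511.9 -353.9   20. ]
brushend [ 373.8 -317.5   20. ]
rest [733.7   5.4  17. ]
soap [787.8  31.  150. ]
tumbler [372.6 137.4  60. ]
plate [785.5 192.2  10. ]
jar [681.6 381.3  85. ]
tin [648.6 457.3  65. ]
valveS [680.4  58.6   5. ] basinS [471.1 -74.2  45. ]
head [5.32920e+02 2.96631e+02 1.40000e-01] [[-0.4, -1.4], [0.3, 0.8], [-0.0, 0.1], [-0.6, -0.8], [-1.2, -0.1], [-0.1, -0.4]]
rail [ 6.28181e+02 -2.55433e+02 -1.85000e-01] [[-0.8, -0.3], [-0.3, 0.1], [-0.6, 0.5], [0.0, -0.2], [-0.2, 1.6], [-0.7, 0.1], [-0.0, -0.0], [-0.5, -0.2]]
```

```bash
python3 - <<'E'
from h import *
S=shot("scene");T=shot("top")
def box(x0,x1,y0,y1,z0,z1): 
    c=np.array([[x,y,z] for x in(x0,x1) for y in(y0,y1) for z in(z0,z1)]);return [(c[i],c[j]) for i in range(8) for j in range(i) if (c[i]!=c[j]).sum()==1]
H=[532.9,296.6,.14];R=[628.2,-255.4,-.185]
sets=[(H,box(-44,44,-124,124,0,62),(0,0,255)),(H,box(-16,16,-116,116,71,119),(0,255,0)),(R,box(-7,7,-160,160,143,157),(0,255,255))]
out=[]
for c,x,y,w,h,k in [(S,355,225,130,65,None),(T,170,165,130,65,None),(S,285,255,60,45,1),(T,280,120,60,45,1)]:
    im=cv2.cvtColor(c["color"],cv2.COLOR_RGB2BGR)[y:y+h,x:x+w];f=400/w
    im=cv2.resize(im,(400,int(h*f)),interpolation=cv2.INTER_CUBIC)
    if k is None:
      for p,E,col in sets[:2]:
        for a,b in E:
            q=(proj(c,loc(p,[a,b]))-[x,y]+.5)*f; cv2.line(im,*[tuple(int(v) for v in r) for r in q],col,1)
    out.append(im)
cv2.imwrite("pics/ov1.png",np.vstack([np.hstack(out[:2]),np.hstack(out[2:])]))
print("rail ends",proj(S,loc(R,[[0,-160,150],[0,160,150]])))
E
```

```text
rail ends [[149.93156756 187.43807075]
 [250.82830705 229.14535229]]
```

View pics/ov1.png

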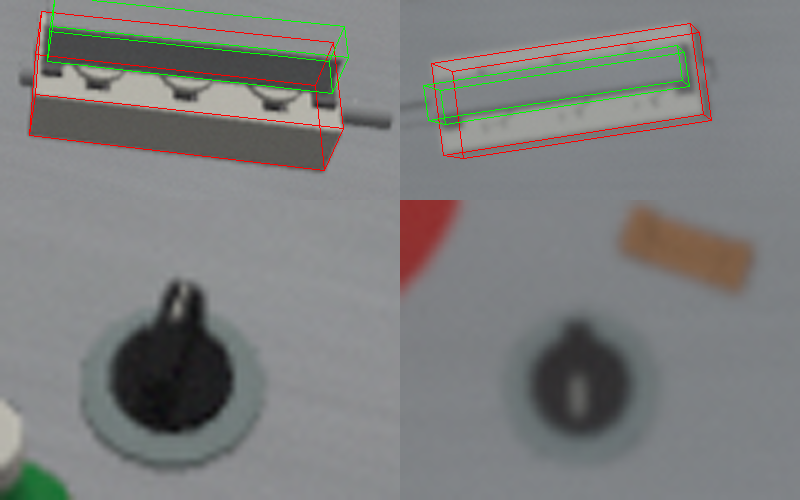

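The overlay agrees: head outline and channel match in both views, and the valve bar lies along world x. Its base centre is at top (307,148).

```bash
cat >> h.py <<'E'
def plan(*wps):
    "wps: (x,y,z,yaw_of_tool_y rad); prints shifts in present tool axes, turn about tool z in deg"
    s=read_state();R=np.array(s["tool_rot"]);p=np.array(s["tool_pos"])
    y0=np.arctan2(R[1,1],R[0,1])
    print("t",round(s["time_s"],2),"pos",p.round(1),"yaw",round(y0,3),"gap",round(float(s["finger_gap"]),1),"F",np.round(s["ft_force"],1),"j6",round(s["joint_pos"][5],2),"tilt",R[:2,2].round(3))
    for w in wps:
        d=(y0-w[3]+np.pi/2)%np.pi-np.pi/2
        print("shift",(R.T@(np.array(w[:3])-p)).round(1),"az",round(np.degrees(d),1),"or",round(np.degrees(d)-np.sign(d)*180,1))
E
python3 -c "
from h import *
plan((677,57,120,1.571),(677,57,19,1.571))"
```

```text
t 0.3 pos [229.5 554.1 231. ] yaw 1.178 gap 85.1 F [ 1.  -0.4  0.8] j6 -0.12 tilt [-0.    -0.001]
shift [-603.7 -287.9  111.1] az -22.5 or 157.5
shift [-603.7 -287.8  212.1] az -22.5 or 157.5
```

Request:
apply_moves --pt "0.6 -300 -144 0 0 0 -11" --pt "0.6 -604 -288 0 0 0 -22.5" --pt "0.6 -604 -288 0 0 0 -22.5" --pt "0.6 -604 -288 0 0 0 -22.5" --pt "0.6 -604 -288 0 0 0 -22.5" --pt "0.6 -604 -288 0 0 0 -22.5" --pt "0.6 -604 -288 0 0 0 -22.5" --pt "0.6 -604 -288 0 0 0 -22.5" --pt "0.6 -604 -288 0 0 0 -22.5" --pt "0.6 -604 -288 0 0 0 -22.5"

```text
time_s: 1.55
tool_pos: [643.9, 93.9, 231.3]
tool_rot: [[-1.0, 0.0, 0.0], [0.0, 1.0, 0.0], [-0.0, 0.0, -1.0]]
ft_force: [0.3, 0.9, -0.3]
finger_gap: 51.2
grasp_force: 0.0
```

Request:
apply_moves --pt "0.6 -79 -38 60 0 0 -3" --pt "0.6 -79 -38 110 0 0 -3" --pt "0.6 -79 -38 110 0 0 -3" --pt "0.6 -79 -38 110 0 0 -3"

```text
time_s: 2.05
tool_pos: [720.4, 57.7, 119.7]
tool_rot: [[-0.999, -0.052, -0.004], [-0.052, 0.999, 0.0], [0.004, 0.0, -1.0]]
ft_force: [0.0, 0.0, 0.3]
finger_gap: 51.3
grasp_force: 0.0
```

```bash
python3 - <<'E'
from h import *
plan((677,57,120,1.571),(677,57,19,1.571))
S=shot("scene");T=shot("top")
def cr(c,x,y,w,h):return cv2.resize(cv2.cvtColor(c["color"],cv2.COLOR_RGB2BGR)[y:y+h,x:x+w],(400,400),interpolation=cv2.INTER_CUBIC)
cv2.imwrite("pics/v1.png",np.hstack([cr(S,270,210,100,100),cr(T,260,100,100,100)]))
E
```

```text
t 2.05 pos [720.4  57.7 119.7] yaw 1.623 gap 51.3 F [0.  0.  0.3] j6 -1.64 tilt [-0.004  0.   ]
shift [43.4  1.6 -0.1] az 3.0 or -177.0
shift [ 43.1   1.5 100.9] az 3.0 or -177.0
```

Request:
apply_moves --pt "0.6 43 1.5 0 0 0 3" --pt "0.6 43 1.5 0 0 0 3" --pt "0.6 43 1.5 45 0 0 3" --pt "0.6 43 1.5 80 0 0 3" --pt "0.6 43 1.5 101 0 0 3" --pt "0.6 43 1.5 101 0 0 3"

```text
time_s: 2.9
tool_pos: [678.4, 57.2, 20.0]
tool_rot: [[-1.0, -0.0, -0.001], [-0.0, 1.0, -0.0], [0.001, -0.0, -1.0]]
ft_force: [-0.7, -0.1, 0.8]
finger_gap: 51.0
grasp_force: 0.0
```

```bash
python3 - <<'E'
from h import *
plan((677,57,19,1.571))
S=shot("scene");T=shot("top")
def cr(c,x,y,w,h):return cv2.resize(cv2.cvtColor(c["color"],cv2.COLOR_RGB2BGR)[y:y+h,x:x+w],(400,400),interpolation=cv2.INTER_CUBIC)
cv2.imwrite("pics/v2.png",np.hstack([cr(S,270,210,100,100),cr(T,260,100,100,100)]))
E
```

```text
t 2.9 pos [678.4  57.2  20. ] yaw 1.571 gap 51.0 F [-0.7 -0.1  0.8] j6 -1.59 tilt [-0.001 -0.   ]
shift [ 1.4 -0.2  1. ] az 0.0 or -180.0
```

View pics/v2.png

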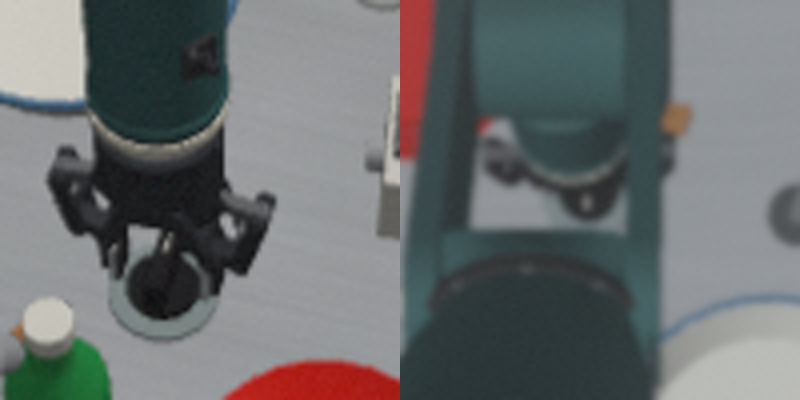

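The picture shows the fingers on both sides of the knob bar (scene crop (115,260) and (235,255), bar at (165,265)). I'll close and turn clockwise.

Request:
apply_moves --pt "0 1 0 1 0 0 0" --pt "0 1 0 1 0 0 0" --pt "0 1 0 1 0 0 0" --pt "0 1 0 1 0 0 0" --newtons 40

```text
time_s: 3.5
tool_pos: [678.4, 56.2, 20.6]
tool_rot: [[-1.0, -0.0, 0.002], [-0.0, 1.0, -0.001], [-0.002, -0.001, -1.0]]
ft_force: [-1.1, -3.6, 6.6]
finger_gap: 13.3
grasp_force: 40.8
```

Request:
apply_moves --pt "0 0 0 0 0 0 10" --pt "0 0 0 0 0 0 20" --pt "0 0 0 0 0 0 30" --pt "0 0 0 0 0 0 40" --pt "0 0 0 0 0 0 50" --pt "0 0 0 0 0 0 60" --pt "0 0 0 0 0 0 70" --pt "0 0 0 0 0 0 79" --pt "0 0 0 0 0 0 84" --pt "0 0 0 0 0 0 87"

```text
time_s: 4.75
tool_pos: [676.2, 53.7, 20.5]
tool_rot: [[-0.052, 0.999, -0.003], [0.999, 0.052, -0.005], [-0.005, -0.003, -1.0]]
ft_force: [-6.8, -11.2, 12.6]
finger_gap: 13.0
grasp_force: 48.5
```

```bash
python3 -c "
from h import *
plan((677,57,19,1.571)); s=read_state(); print(s['torque'],s['grasp_force'])"
```

```text
t 4.75 pos [676.2  53.7  20.5] yaw 0.052 gap 13.0 F [ -6.8 -11.2  12.6] j6 -0.07 tilt [-0.003 -0.005]
shift [3.3 1.  1.5] az -87.0 or 93.0
[-1.81470935  1.02989381  1.14304011] 48.532490730285645
```

Request:
apply_moves --pt "0.5 0 0 0 0 0 87" --pt "0.5 0 0 0 0 0 87" --pt "0.5 0 0 0 0 0 87" --pt "0.5 0 0 -60 0 0 87" --pt "0.5 0 0 -120 0 0 87" --pt "0.5 0 0 -180 0 0 87" --pt "0.5 0 0 -180 0 0 87"

```text
time_s: 5.62
tool_pos: [681.7, 57.1, 206.4]
tool_rot: [[0.954, 0.3, 0.012], [0.3, -0.954, 0.0], [0.012, 0.004, -1.0]]
ft_force: [0.4, -0.4, -0.8]
finger_gap: 42.7
grasp_force: 0.0
```

```bash
python3 - <<'E'
from h import *
plan((533,296.6,206,.14))
E
```

```text
t 5.62 pos [681.7  57.1 206.4] yaw -1.266 gap 42.7 F [ 0.4 -0.4 -0.8] j6 1.25 tilt [0.012 0.   ]
shift [ -70.1 -273.1   -1.4] az -80.6 or 99.4
```

Request:
apply_moves --pt "0.7 -70 -273 0 0 0 -80.6" --pt "0.7 -70 -273 0 0 0 -80.6" --pt "0.7 -70 -273 0 0 0 -80.6" --pt "0.7 -70 -273 0 0 0 -80.6" --pt "0.7 -70 -273 0 0 0 -80.6" --pt "0.7 -70 -273 0 0 0 -80.6" --pt "0.7 -70 -273 0 0 0 -80.6" --pt "0.7 -70 -273 0 0 0 -80.6" --pt "0.7 -70 -273 0 0 0 -80.6" --pt "0.7 -70 -273 0 0 0 -80.6"

```text
time_s: 6.88
tool_pos: [527.5, 295.4, 199.3]
tool_rot: [[-0.144, 0.99, -0.0], [0.99, 0.144, 0.0], [0.0, -0.0, -1.0]]
ft_force: [0.3, 0.4, 0.6]
finger_gap: 59.9
grasp_force: 0.0
```

```bash
python3 - <<'E'
from h import *
plan((533,296.6,150,.14),(533,296.6,84,.14))
S=shot("scene");T=shot("top")
def cr(c,x,y,w,h):return cv2.resize(cv2.cvtColor(c["color"],cv2.COLOR_RGB2BGR)[y:y+h,x:x+w],(400,400),interpolation=cv2.INTER_CUBIC)
cv2.imwrite("pics/k1.png",np.hstack([cr(S,360,180,120,120),cr(S,280,250,60,60)]))
E
```

```text
t 6.88 pos [527.5 295.4 199.3] yaw 0.145 gap 59.9 F [0.3 0.4 0.6] j6 0.25 tilt [-0.  0.]
shift [ 0.4  5.6 49.3] az 0.3 or -179.7
shift [  0.3   5.6 115.3] az 0.3 or -179.7
```

View pics/k1.png

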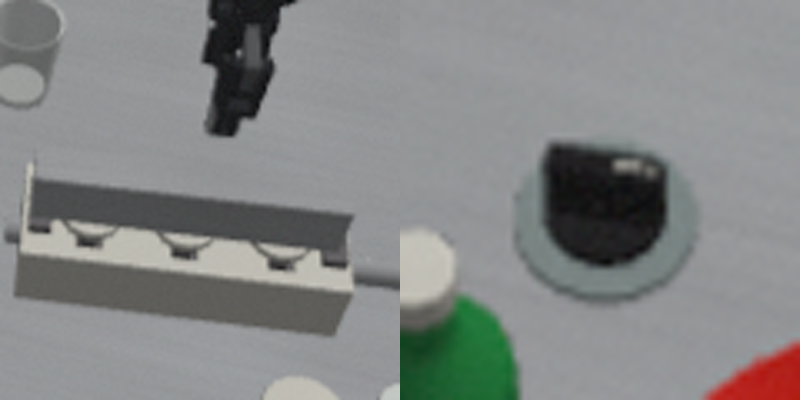

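The valve bar has turned about 90° (crop (605,175)), and the channel is untouched. I'll descend and grip the channel.

Request:
apply_moves --pt "0.7 0 5.6 40 0 0 0" --pt "0.7 0 5.6 80 0 0 0" --pt "0.7 0 5.6 115 0 0 0" --pt "0.7 0 5.6 115 0 0 0" --pt "0.1 0 5.6 115 0 0 0" --pt "0.1 0 5.6 115 0 0 0" --pt "0.1 0 5.6 115 0 0 0" --pt "0.1 0 5.6 115 0 0 0" --newtons 40

```text
time_s: 7.98
tool_pos: [534.5, 296.8, 86.2]
tool_rot: [[-0.146, 0.989, 0.003], [0.989, 0.146, 0.001], [0.001, 0.003, -1.0]]
ft_force: [-0.0, 0.2, 7.2]
finger_gap: 31.2
grasp_force: 40.6
```

Request:
apply_moves --pt "0.1 0 0 -15 0 0 0" --pt "0.1 0 0 -35 0 0 0" --pt "0.1 0 0 -60 0 0 0" --pt "0.1 0 0 -90 0 0 0" --pt "0.1 0 0 -120 0 0 0" --pt "0.1 0 0 -150 0 0 0" --pt "0.1 0 0 -150 0 0 0" --pt "0.1 0 0 -150 0 0 0"

```text
time_s: 8.98
tool_pos: [532.4, 295.9, 233.6]
tool_rot: [[-0.146, 0.989, -0.001], [0.989, 0.146, -0.001], [-0.0, -0.001, -1.0]]
ft_force: [-0.1, -0.5, -2.2]
finger_gap: 31.6
grasp_force: 40.0
```

```bash
python3 - <<'E'
from h import *
plan((400,0,236,0),(628.2,-255.4,232,-.185),(628.2,-255.4,122,-.185))
S=shot("scene");T=shot("top")
def cr(c,x,y,w,h):return cv2.resize(cv2.cvtColor(c["color"],cv2.COLOR_RGB2BGR)[y:y+h,x:x+w],(400,400),interpolation=cv2.INTER_CUBIC)
cv2.imwrite("pics/k2.png",np.hstack([cr(S,360,160,130,130),cr(T,170,130,130,130)]))
E
```

```text
t 8.97 pos [532.4 295.9 233.6] yaw 0.147 gap 31.6 F [-0.1 -0.5 -2.2] j6 0.25 tilt [-0.001 -0.001]
shift [-273.4 -174.1   -2. ] az 8.4 or -171.6
shift [-559.4   14.3    1.8] az 19.0 or -161.0
shift [-559.4   14.5  111.8] az 19.0 or -161.0
```

View pics/k2.png

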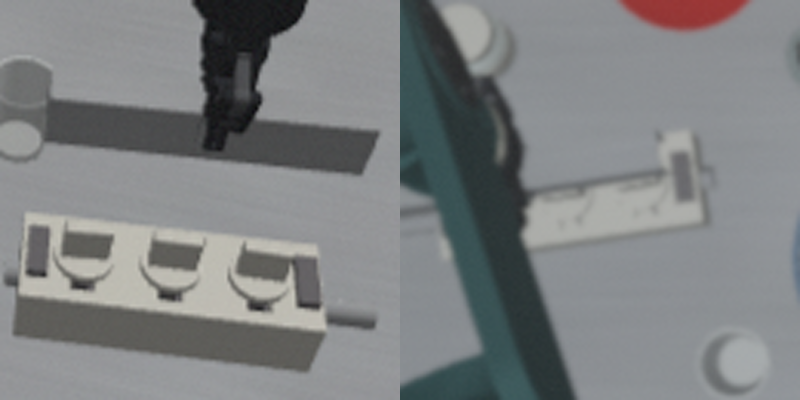

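All three cartridges are present (crop (88,245), (172,250), (262,265)) and the channel is held level. I'll carry it to the rail.

Request:
apply_moves --pt "0.1 -55 2 0 0 0 2" --pt "0.1 -110 3 0 0 0 4" --pt "0.1 -170 5 0 0 0 6" --pt "0.1 -230 7 0 0 0 8" --pt "0.1 -290 8 0 0 0 10" --pt "0.1 -350 9 0 0 0 12" --pt "0.1 -410 10 0 0 0 14" --pt "0.1 -470 12 0 0 0 16" --pt "0.1 -520 13 0 0 0 18" --pt "0.1 -559 14 0 0 0 19"

```text
time_s: 10.32
tool_pos: [627.9, -256.8, 232.4]
tool_rot: [[0.186, 0.983, -0.002], [0.983, -0.186, 0.001], [0.0, -0.003, -1.0]]
ft_force: [0.9, 0.7, -1.8]
finger_gap: 31.5
grasp_force: 39.8
```

Request:
apply_moves --pt "0.1 0 0 0 0 0 0" --pt "0.1 0 0 0 0 0 0"

```text
time_s: 10.58
tool_pos: [627.7, -254.1, 232.8]
tool_rot: [[0.184, 0.983, -0.002], [0.983, -0.184, 0.002], [0.001, -0.003, -1.0]]
ft_force: [-0.4, -0.3, -2.5]
finger_gap: 31.3
grasp_force: 39.9
```

```bash
python3 - <<'E'
from h import *
plan((628.2,-255.4,178,-.185),(628.2,-255.4,129,-.185))
S=shot("scene");T=shot("top")
def box(x0,x1,y0,y1,z0,z1): 
    c=np.array([[x,y,z] for x in(x0,x1) for y in(y0,y1) for z in(z0,z1)]);return [(c[i],c[j]) for i in range(8) for j in range(i) if (c[i]!=c[j]).sum()==1]
s=read_state();p=s["tool_pos"];R=np.array(s["tool_rot"]);K=[p[0],p[1],np.arctan2(R[1,1],R[0,1])]
z=p[2]+8.8
out=[]
for c,x,y in [(S,130,120),(T,350,90)]:
    f=400/140;im=cv2.resize(cv2.cvtColor(c["color"],cv2.COLOR_RGB2BGR)[y:y+140,x:x+140],(400,400),interpolation=cv2.INTER_CUBIC)
    im=cv2.resize(im,(400,400))
    for P,E,col in [(K,box(-16,16,-116,116,z-24,z+24),(0,255,0)),([628.2,-255.4,-.185],box(-7,7,-160,160,143,157),(0,255,255))]:
        for a,b in E:
            q=(proj(c,loc(P,[a,b]))-[x,y]+.5)*f; cv2.line(im,*[tuple(int(v) for v in r) for r in q],col,1)
    out.append(im)
cv2.imwrite("pics/k3.png",np.hstack(out))
E
```

```text
t 10.57 pos [ 627.7 -254.1  232.8] yaw -0.185 gap 31.3 F [-0.4 -0.3 -2.5] j6 -0.3 tilt [-0.002  0.002]
shift [-1.3  0.9 54.8] az -0.0 or 180.0
shift [ -1.4   1.  103.8] az -0.0 or 180.0
```

View pics/k3.png

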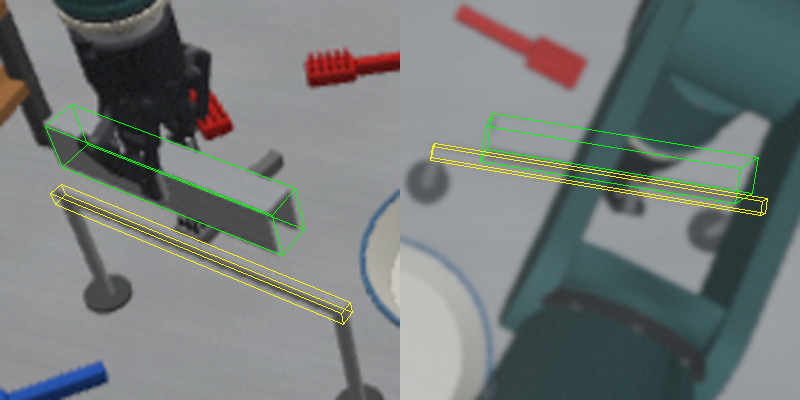

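The overlay shows the channel parallel to and above the bar (scene crop bar (60,190)–(348,312)). I'll lower it.

Request:
apply_moves --pt "0.1 -1 1 30 0 0 0" --pt "0.1 -1 1 50 0 0 0" --pt "0.1 -1 1 62 0 0 0" --pt "0.1 -1 1 72 0 0 0" --pt "0.1 -1 1 82 0 0 0" --pt "0.1 -1 1 82 0 0 0"

```text
time_s: 11.42
tool_pos: [629.0, -255.6, 151.7]
tool_rot: [[0.184, 0.983, -0.001], [0.983, -0.184, 0.0], [0.0, -0.001, -1.0]]
ft_force: [0.3, -0.1, -1.9]
finger_gap: 31.2
grasp_force: 40.0
```

Request:
apply_moves --pt "0.1 0 0 10 0 0 0" --pt "0.1 0 0 17 0 0 0" --pt "0.1 0 0 21 0 0 0" --pt "0.1 0 0 22 0 0 0" --pt "0.1 0 0 22 0 0 0"

```text
time_s: 12.05
tool_pos: [629.5, -256.0, 130.4]
tool_rot: [[0.184, 0.983, 0.0], [0.983, -0.184, -0.0], [-0.0, 0.0, -1.0]]
ft_force: [-0.4, 0.1, -1.1]
finger_gap: 31.8
grasp_force: 40.0
```

Request:
apply_moves --pt "0.1 0 0 2 0 0 0" --pt "0.1 0 0 2 0 0 0" --pt "0.6 0 0 2 0 0 0" --pt "0.6 0 0 2 0 0 0" --pt "0.6 0 0 2 0 0 0" --pt "0.6 0 0 -20 0 0 0" --pt "0.6 0 0 -60 0 0 0" --pt "0.6 0 0 -100 0 0 0" --pt "0.6 0 0 -110 0 0 0"

```text
time_s: 13.18
tool_pos: [631.0, -256.8, 243.8]
tool_rot: [[0.184, 0.983, 0.005], [0.983, -0.184, -0.003], [-0.002, 0.006, -1.0]]
ft_force: [0.8, -0.7, 0.9]
finger_gap: 51.1
grasp_force: 0.0
```

```bash
python3 - <<'E'
from h import *
# cart positions in world
for y in (-72,0,72): print(loc([532.9,296.6,.14],[[0,y,0]]).round(1))
plan((543,225.3,230,.14))
E
```

```text
[[542.9 225.3   0. ]]
[[532.9 296.6   0. ]]
[[522.9 367.9   0. ]]
t 13.18 pos [ 631.  -256.8  243.8] yaw -0.185 gap 51.1 F [ 0.8 -0.7  0.9] j6 -0.3 tilt [ 0.005 -0.003]
shift [ 457.6 -175.3   12. ] az -18.6 or 161.4
```

Request:
apply_moves --pt "0.6 458 -175 0 0 0 -18.6" --pt "0.6 458 -175 0 0 0 -18.6" --pt "0.6 458 -175 0 0 0 -18.6" --pt "0.6 458 -175 0 0 0 -18.6" --pt "0.6 458 -175 0 0 0 -18.6" --pt "0.6 458 -175 0 0 0 -18.6" --pt "0.6 458 -175 0 0 0 -18.6" --pt "0.6 458 -175 0 0 0 -18.6" --pt "0.6 458 -175 0 0 0 -18.6" --pt "0.6 458 -175 0 0 0 -18.6"

```text
time_s: 14.42
tool_pos: [541.2, 226.1, 239.4]
tool_rot: [[-0.14, 0.99, -0.001], [0.99, 0.14, -0.001], [-0.001, -0.001, -1.0]]
ft_force: [0.7, -0.2, 0.1]
finger_gap: 51.1
grasp_force: 0.0
```

```bash
python3 - <<'E'
from h import *
plan((543,225.3,120,.14),(543,225.3,78,.14))
S=shot("scene","pics/s2.png");T=shot("top","pics/t2.png")
out=[]
def box(x0,x1,y0,y1,z0,z1): 
    c=np.array([[x,y,z] for x in(x0,x1) for y in(y0,y1) for z in(z0,z1)]);return [(c[i],c[j]) for i in range(8) for j in range(i) if (c[i]!=c[j]).sum()==1]
for c,x,y,H in [(S,130,160,0),(S,360,200,1)]:
    f=400/140;im=cv2.resize(cv2.cvtColor(c["color"],cv2.COLOR_RGB2BGR)[y:y+140,x:x+140],(400,400),interpolation=cv2.INTER_CUBIC)
    L=[([532.9,296.6,.14],box(-6,6,v-20,v+20,70,106),(0,255,0)) for v in(-72,0,72)] if H else []
    for P,E,col in L:
        for a,b in E:
            q=(proj(c,loc(P,[a,b]))-[x,y]+.5)*f; cv2.line(im,*[tuple(int(v) for v in r) for r in q],col,1)
    out.append(im)
cv2.imwrite("pics/k4.png",np.hstack(out))
E
```

```text
t 14.43 pos [541.2 226.1 239.4] yaw 0.14 gap 51.1 F [ 0.7 -0.2  0.1] j6 0.14 tilt [-0.001 -0.001]
shift [ -0.9   1.9 119.4] az 0.0 or -180.0
shift [ -0.9   1.9 161.4] az 0.0 or -180.0
```

View pics/k4.png

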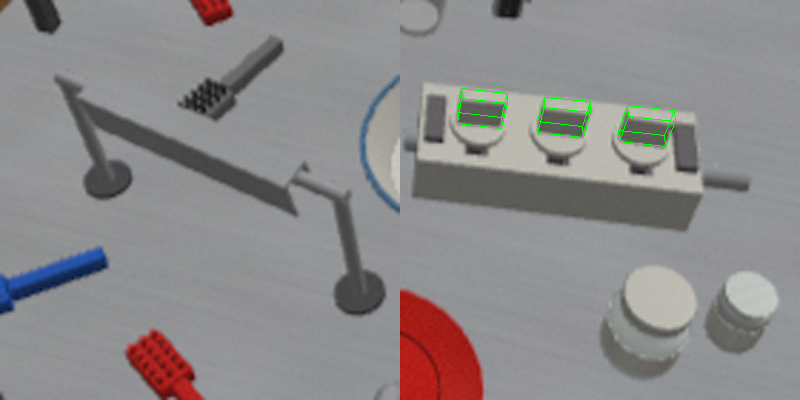

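The channel hangs on the bar and the grip overlays match. I'll take cartridge a.

Request:
apply_moves --pt "0.5 -1 2 60 0 0 0" --pt "0.5 -1 2 110 0 0 0" --pt "0.5 -1 2 145 0 0 0" --pt "0.5 -1 2 161 0 0 0" --pt "0 -1 2 161 0 0 0" --pt "0 -1 2 161 0 0 0" --pt "0 -1 2 161 0 0 0" --pt "0 -1 2 161 0 0 0" --newtons 40

```text
time_s: 15.52
tool_pos: [544.5, 226.0, 80.4]
tool_rot: [[-0.139, 0.99, 0.002], [0.99, 0.139, 0.0], [0.0, 0.002, -1.0]]
ft_force: [0.1, 0.3, 2.4]
finger_gap: 11.6
grasp_force: 43.9
```

Request:
apply_moves --pt "0 0 0 0 0 0 -9" --pt "0 0 0 0 0 0 -18" --pt "0 0 0 0 0 0 -27" --pt "0 0 0 0 0 0 -36" --pt "0 0 0 0 0 0 -45" --pt "0 0 0 0 0 0 -54" --pt "0 0 0 0 0 0 -60" --pt "0 0 0 0 0 0 -63" --pt "0 0 0 0 0 0 -64" --pt "0 0 0 0 0 0 -64"

```text
time_s: 16.77
tool_pos: [545.3, 225.8, 80.5]
tool_rot: [[-0.951, 0.31, 0.003], [0.31, 0.951, 0.0], [-0.003, 0.001, -1.0]]
ft_force: [3.0, -3.1, 5.8]
finger_gap: 10.9
grasp_force: 44.8
```

```bash
python3 -c "
from h import *
plan((467,-77,200,0)); s=read_state(); print(np.round(s['torque'],2),s['grasp_force'])"
```

```text
t 16.77 pos [545.3 225.8  80.5] yaw 1.255 gap 10.9 F [ 3.  -3.1  5.8] j6 -0.98 tilt [0.003 0.   ]
shift [ -19.8 -312.  -119.9] az 71.9 or -108.1
[-0.52 -0.25 -0.47] 44.78386402130127
```

Request:
apply_moves --pt "0 0 0 -15 0 0 0" --pt "0 0 0 -40 0 0 0" --pt "0 0 0 -80 0 0 0" --pt "0 0 0 -120 0 0 0" --pt "0 0 0 -120 0 0 0"

```text
time_s: 17.4
tool_pos: [545.4, 226.8, 203.3]
tool_rot: [[-0.951, 0.309, 0.006], [0.309, 0.951, 0.002], [-0.005, 0.004, -1.0]]
ft_force: [0.7, -0.6, -0.9]
finger_gap: 11.2
grasp_force: 43.4
```

```bash
cat >> h.py <<'E'
def basin(c,guess=(467,-77)):
    im=cv2.cvtColor(c["color"],cv2.COLOR_RGB2HSV).astype(int)
    m=(abs(im[...,0]-107)<12)&(im[...,1]>90)
    v,u=np.nonzero(m); P=np.array([onz(c,q,45)[:2] for q in zip(u,v)])
    P=P[abs(np.hypot(*(P-guess).T)-122)<40]
    f=lambda p:np.hypot(P[:,0]-p[0],P[:,1]-p[1])-p[2]
    r=least_squares(f,[*guess,120],loss="soft_l1",f_scale=3); return r.x.round(1),len(P),np.abs(f(r.x)).mean().round(1)
E
python3 -c "
from h import *
S=shot('scene');T=shot('top')
print(basin(S),basin(T))
plan((409,-32,200,1.571),(467,-32,200,1.571),(525,-32,200,1.571))"
```

```text
(array([469.3, -40.6, 121.8]), 278, np.float64(1.1)) (array([467., -77., 120.]), 0, np.float64(nan))
t 17.5 pos [542.9 225.9 199.5] yaw 1.257 gap 10.8 F [-0.8  0.5 -2.1] j6 -0.98 tilt [-0.001  0.   ]
shift [  47.7 -286.6   -0.4] az -18.0 or 162.0
shift [  -7.4 -268.7   -0.5] az -18.0 or 162.0
shift [ -62.6 -250.8   -0.5] az -18.0 or 162.0h.py:36: RuntimeWarning: Mean of empty slice.
  r=least_squares(f,[*guess,120],loss="soft_l1",f_scale=3); return r.x.round(1),len(P),np.abs(f(r.x)).mean().round(1)
  ret = ret.dtype.type(ret / rcount)
```

The basin has been knocked: it is now at (469,-41) with a good circle fit. I'll place in a row at y=4, x=528, 470, 412.

Request:
apply_moves --pt "0 -14 -54 0 0 0 -5" --pt "0 -28 -108 0 0 0 -10" --pt "0 -42 -162 0 0 0 -15" --pt "0 -54 -216 0 0 0 -18" --pt "0 -54 -216 40 0 0 -18" --pt "0 -54 -216 80 0 0 -18" --pt "0 -54 -216 100 0 0 -18" --pt "0 -54 -216 100 0 0 -18"

```text
time_s: 18.5
tool_pos: [525.1, 4.1, 96.5]
tool_rot: [[-1.0, 0.0, -0.007], [0.0, 1.0, 0.001], [0.007, 0.001, -1.0]]
ft_force: [0.3, 0.3, -1.5]
finger_gap: 11.1
grasp_force: 43.3
```

```bash
python3 -c "
from h import *
S=shot('scene','pics/s3.png')
print(basin(S,(469,-41)))
plan((528,4,71,1.571))"
```

```text
(array([469.4, -40.6, 121.7]), 267, np.float64(1.1))
t 18.55 pos [526.5   4.   97.8] yaw 1.571 gap 10.9 F [ 0.3  0.  -0.5] j6 -1.69 tilt [-0.004  0.001]
shift [-1.6  0.  26.8] az -0.0 or 180.0
```

View pics/s3.png

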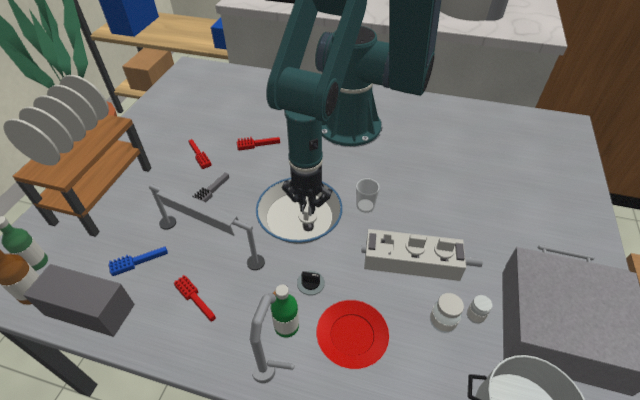

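The picture shows the cartridge over the shifted basin (rim centre about (299,208)). I'll lower it.

Request:
apply_moves --pt "0 -1 0 10 0 0 0" --pt "0 -1 0 18 0 0 0" --pt "0 -1 0 23 0 0 0" --pt "0 -1 0 26 0 0 0" --pt "0 -1 0 28 0 0 0" --pt "0 -1 0 28 0 0 0"

```text
time_s: 19.3
tool_pos: [529.4, 3.7, 71.3]
tool_rot: [[-1.0, 0.0, -0.0], [0.0, 1.0, -0.0], [0.0, -0.0, -1.0]]
ft_force: [0.7, -0.5, -0.6]
finger_gap: 11.4
grasp_force: 43.3
```

Request:
apply_moves --pt "0 0 0 1.5 0 0 0" --pt "0 0 0 3 0 0 0" --pt "0 0 0 3 0 0 0" --pt "0 0 0 3 0 0 0"

```text
time_s: 19.8
tool_pos: [529.6, 3.6, 68.4]
tool_rot: [[-1.0, 0.0, 0.0], [0.0, 1.0, -0.0], [-0.0, -0.0, -1.0]]
ft_force: [-0.2, -0.2, 0.8]
finger_gap: 11.2
grasp_force: 43.5
```

Request:
apply_moves --pt "0.2 0 0 0 0 0 0" --pt "0.4 0 0 0 0 0 0" --pt "0.4 0 0 0 0 0 0" --pt "0.4 0 0 -20 0 0 0" --pt "0.4 0 0 -60 0 0 0" --pt "0.4 0 0 -120 0 0 0" --pt "0.4 0 0 -160 0 0 0" --pt "0.4 0 0 -160 0 0 0"

```text
time_s: 20.8
tool_pos: [531.9, 3.4, 232.0]
tool_rot: [[-1.0, 0.0, 0.008], [-0.0, 1.0, -0.001], [-0.008, -0.001, -1.0]]
ft_force: [-0.2, -0.1, -0.2]
finger_gap: 34.0
grasp_force: 0.0
```

```bash
python3 -c "
from h import *
plan((533.5,296.8,228,.14))"
```

```text
t 20.8 pos [531.9   3.4 232. ] yaw 1.571 gap 34.0 F [-0.2 -0.1 -0.2] j6 -1.69 tilt [ 0.008 -0.001]
shift [ -1.6 293.4   3.7] az 82.0 or -98.0
```

Request:
apply_moves --pt "0.5 -1 293 0 0 0 82" --pt "0.5 -1 293 0 0 0 82" --pt "0.5 -1 293 0 0 0 82" --pt "0.5 -1 293 0 0 0 82" --pt "0.5 -1 293 0 0 0 82" --pt "0.5 -1 293 0 0 0 82" --pt "0.5 -1 293 0 0 0 82" --pt "0.5 -1 293 0 0 0 82" --pt "0.5 -1 293 0 0 0 82" --pt "0.5 -1 293 0 0 0 82"

```text
time_s: 22.05
tool_pos: [529.9, 296.4, 227.4]
tool_rot: [[-0.142, 0.99, -0.001], [0.99, 0.142, -0.001], [-0.0, -0.002, -1.0]]
ft_force: [0.8, 0.4, 0.3]
finger_gap: 43.2
grasp_force: 0.0
```

```bash
python3 -c "
from h import *
plan((533.9,296.9,79,.14))"
```

```text
t 22.05 pos [529.9 296.4 227.4] yaw 0.143 gap 43.2 F [0.8 0.4 0.3] j6 0.25 tilt [-0.001 -0.001]
shift [  0.    4.2 148.4] az 0.2 or -179.8
```

Request:
apply_moves --pt "0.5 0 3 60 0 0 0" --pt "0.5 0 3 105 0 0 0" --pt "0.5 0 3 135 0 0 0" --pt "0.5 0 3 149 0 0 0" --pt "0.5 0 3 149 0 0 0" --pt "0 0 3 149 0 0 0" --pt "0 0 3 149 0 0 0" --pt "0 0 3 149 0 0 0" --pt "0 0 3 149 0 0 0"

```text
time_s: 23.18
tool_pos: [534.6, 297.6, 80.9]
tool_rot: [[-0.139, 0.99, 0.003], [0.99, 0.139, 0.001], [0.001, 0.003, -1.0]]
ft_force: [0.4, 0.1, 6.6]
finger_gap: 11.5
grasp_force: 41.8
```

Request:
apply_moves --pt "0 0 0 0 0 0 -9" --pt "0 0 0 0 0 0 -18" --pt "0 0 0 0 0 0 -27" --pt "0 0 0 0 0 0 -36" --pt "0 0 0 0 0 0 -45" --pt "0 0 0 0 0 0 -54" --pt "0 0 0 0 0 0 -60" --pt "0 0 0 0 0 0 -63" --pt "0 0 0 0 0 0 -64" --pt "0 0 0 0 0 0 -64"

```text
time_s: 24.42
tool_pos: [534.5, 297.2, 80.8]
tool_rot: [[-0.951, 0.31, 0.003], [0.31, 0.951, 0.001], [-0.002, 0.001, -1.0]]
ft_force: [-0.2, -2.4, 6.7]
finger_gap: 11.5
grasp_force: 42.4
```

Request:
apply_moves --pt "0 0 0 -15 0 0 0" --pt "0 0 0 -40 0 0 0" --pt "0 0 0 -80 0 0 0" --pt "0 0 0 -120 0 0 0" --pt "0 0 0 -120 0 0 0" --pt "0 0 0 -120 0 0 0"

```text
time_s: 25.18
tool_pos: [532.8, 296.9, 199.4]
tool_rot: [[-0.951, 0.309, -0.0], [0.309, 0.951, -0.0], [0.0, -0.0, -1.0]]
ft_force: [-0.3, -0.3, -1.5]
finger_gap: 11.6
grasp_force: 40.8
```

```bash
python3 -c "
from h import *
S=shot('scene')
print(basin(S,(469,-41)))
plan((470,4,200,1.571))"
```

```text
(array([469.3, -40.7, 121.7]), 291, np.float64(1.2))
t 25.23 pos [532.3 296.7 198.5] yaw 1.257 gap 11.7 F [-0.3  0.  -0.3] j6 -0.86 tilt [-0.002 -0.001]
shift [ -31.1 -297.6   -1.1] az -18.0 or 162.0
```

Request:
apply_moves --pt "0 -6 -58 0 0 0 -4" --pt "0 -12 -116 0 0 0 -8" --pt "0 -18 -174 0 0 0 -12" --pt "0 -25 -235 0 0 0 -16" --pt "0 -31 -285 0 0 0 -18" --pt "0 -31 -298 0 0 0 -18" --pt "0 -31 -298 40 0 0 -18" --pt "0 -31 -298 80 0 0 -18" --pt "0 -31 -298 100 0 0 -18" --pt "0 -31 -298 100 0 0 -18"

```text
time_s: 26.48
tool_pos: [468.6, 5.1, 97.3]
tool_rot: [[-1.0, -0.0, -0.006], [-0.0, 1.0, 0.001], [0.006, 0.001, -1.0]]
ft_force: [0.5, 0.8, -0.9]
finger_gap: 11.1
grasp_force: 40.7
```

Request:
apply_moves --pt "0 0 0 10 0 0 0" --pt "0 0 0 18 0 0 0" --pt "0 0 0 24 0 0 0" --pt "0 0 0 27 0 0 0" --pt "0 0 0 27 0 0 0" --pt "0 0 0 27 0 0 0"

```text
time_s: 27.22
tool_pos: [470.9, 4.0, 72.5]
tool_rot: [[-1.0, 0.0, 0.0], [0.0, 1.0, -0.0], [-0.0, -0.0, -1.0]]
ft_force: [-0.6, -0.5, -0.6]
finger_gap: 11.1
grasp_force: 40.7
```

Request:
apply_moves --pt "0 0 0 1.5 0 0 0" --pt "0 0 0 3 0 0 0" --pt "0 0 0 4 0 0 0" --pt "0 0 0 4 0 0 0"

```text
time_s: 27.72
tool_pos: [470.8, 4.1, 68.8]
tool_rot: [[-1.0, 0.0, 0.0], [0.0, 1.0, -0.0], [-0.0, -0.0, -1.0]]
ft_force: [-1.7, -0.3, 7.4]
finger_gap: 11.5
grasp_force: 41.9
```

Request:
apply_moves --pt "0.2 0 0 -0.5 0 0 0" --pt "0.4 0 0 -0.5 0 0 0" --pt "0.4 0 0 -0.5 0 0 0" --pt "0.4 0 0 -20 0 0 0" --pt "0.4 0 0 -60 0 0 0" --pt "0.4 0 0 -120 0 0 0" --pt "0.4 0 0 -160 0 0 0" --pt "0.4 0 0 -160 0 0 0" --pt "0.4 0 0 -160 0 0 0"

```text
time_s: 28.85
tool_pos: [470.1, 4.2, 227.7]
tool_rot: [[-1.0, 0.0, -0.001], [0.0, 1.0, 0.0], [0.001, 0.0, -1.0]]
ft_force: [0.2, 0.0, -0.2]
finger_gap: 34.4
grasp_force: 0.0
```

```bash
python3 -c "
from h import *
plan((524,368.2,229,.14))"
```

```text
t 28.85 pos [470.1   4.2 227.7] yaw 1.571 gap 34.4 F [ 0.2  0.  -0.2] j6 -1.71 tilt [-0.001  0.   ]
shift [-53.9 364.   -1.4] az 82.0 or -98.0
```

Request:
apply_moves --pt "0.5 -54 364 0 0 0 82" --pt "0.5 -54 364 0 0 0 82" --pt "0.5 -54 364 0 0 0 82" --pt "0.5 -54 364 0 0 0 82" --pt "0.5 -54 364 0 0 0 82" --pt "0.5 -54 364 0 0 0 82" --pt "0.5 -54 364 0 0 0 82" --pt "0.5 -54 364 0 0 0 82" --pt "0.5 -54 364 0 0 0 82" --pt "0.5 -54 364 0 0 0 82"

```text
time_s: 30.1
tool_pos: [524.2, 367.4, 226.9]
tool_rot: [[-0.142, 0.99, -0.002], [0.99, 0.142, -0.001], [-0.001, -0.002, -1.0]]
ft_force: [1.0, -1.2, -0.5]
finger_gap: 42.5
grasp_force: 0.0
```

```bash
python3 -c "
from h import *
plan((524,368.2,79,.14))"
```

```text
t 30.1 pos [524.2 367.4 226.9] yaw 0.142 gap 42.5 F [ 1.  -1.2 -0.5] j6 0.36 tilt [-0.002 -0.001]
shift [  1.    0.3 147.9] az 0.1 or -179.9
```

Request:
apply_moves --pt "0.5 0 0 60 0 0 0" --pt "0.5 0 0 105 0 0 0" --pt "0.5 0 0 135 0 0 0" --pt "0.5 0 0 149 0 0 0" --pt "0.5 0 0 149 0 0 0" --pt "0 0 0 149 0 0 0" --pt "0 0 0 149 0 0 0" --pt "0 0 0 149 0 0 0" --pt "0 0 0 149 0 0 0"

```text
time_s: 31.22
tool_pos: [525.9, 368.6, 80.9]
tool_rot: [[-0.139, 0.99, 0.003], [0.99, 0.139, 0.001], [0.001, 0.003, -1.0]]
ft_force: [0.6, -0.0, 7.5]
finger_gap: 11.4
grasp_force: 41.4
```

Request:
apply_moves --pt "0 0 0 0 0 0 -9" --pt "0 0 0 0 0 0 -18" --pt "0 0 0 0 0 0 -27" --pt "0 0 0 0 0 0 -36" --pt "0 0 0 0 0 0 -45" --pt "0 0 0 0 0 0 -54" --pt "0 0 0 0 0 0 -60" --pt "0 0 0 0 0 0 -63" --pt "0 0 0 0 0 0 -64" --pt "0 0 0 0 0 0 -64"

```text
time_s: 32.48
tool_pos: [526.4, 368.6, 81.0]
tool_rot: [[-0.951, 0.31, 0.003], [0.31, 0.951, 0.001], [-0.003, 0.002, -1.0]]
ft_force: [1.5, -0.6, 6.4]
finger_gap: 11.4
grasp_force: 41.7
```

Request:
apply_moves --pt "0 0 0 -15 0 0 0" --pt "0 0 0 -40 0 0 0" --pt "0 0 0 -80 0 0 0" --pt "0 0 0 -120 0 0 0" --pt "0 0 0 -120 0 0 0" --pt "0 0 0 -120 0 0 0"

```text
time_s: 33.22
tool_pos: [524.0, 367.7, 199.1]
tool_rot: [[-0.951, 0.309, -0.001], [0.309, 0.951, -0.001], [0.001, -0.001, -1.0]]
ft_force: [-0.2, 0.1, -1.5]
finger_gap: 11.2
grasp_force: 40.4
```

```bash
python3 - <<'E'
from h import *
S=shot('scene')
print(basin(S,(469,-41)))
plan((412,4,200,1.571))
T=shot("top")
def cr(c,x,y,w,h):return cv2.resize(cv2.cvtColor(c["color"],cv2.COLOR_RGB2BGR)[y:y+h,x:x+w],(400,400),interpolation=cv2.INTER_CUBIC)
cv2.imwrite("pics/b1.png",np.hstack([cr(S,240,150,120,120),cr(T,290,150,120,120)]))
E
```

```text
(array([469.3, -40.7, 121.8]), 285, np.float64(1.1))
t 33.27 pos [523.6 367.5 198.2] yaw 1.257 gap 11.2 F [-0.  -0.8 -1.8] j6 -0.75 tilt [-0.002 -0.001]
shift [  -6.1 -380.2   -1. ] az -18.0 or 162.0
```

View pics/b1.png

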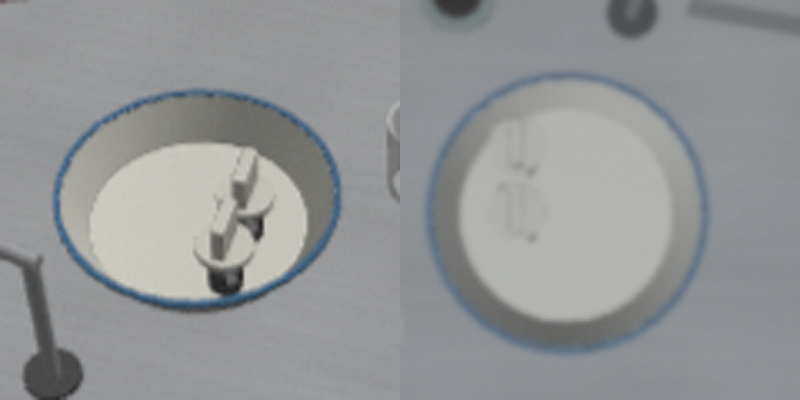

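Both cartridges stand upright in the basin (crop (225,235) and (250,195)). Now the third.

Request:
apply_moves --pt "0 -1 -55 0 0 0 -3" --pt "0 -2 -110 0 0 0 -6" --pt "0 -3 -165 0 0 0 -9" --pt "0 -4 -220 0 0 0 -12" --pt "0 -5 -275 0 0 0 -15" --pt "0 -6 -330 0 0 0 -18" --pt "0 -6 -370 0 0 0 -18" --pt "0 -6 -380 0 0 0 -18" --pt "0 -6 -380 40 0 0 -18" --pt "0 -6 -380 40 0 0 -18"

```text
time_s: 34.58
tool_pos: [410.3, 5.7, 157.1]
tool_rot: [[-1.0, 0.0, -0.007], [0.0, 1.0, 0.001], [0.007, 0.001, -1.0]]
ft_force: [-0.6, 0.3, -1.2]
finger_gap: 11.7
grasp_force: 40.3
```

```bash
python3 -c "
from h import *
plan((412,4,72,1.571))"
```

```text
t 34.58 pos [410.3   5.7 157.1] yaw 1.571 gap 11.7 F [-0.6  0.3 -1.2] j6 -1.73 tilt [-0.007  0.001]
shift [-2.3 -1.8 85.1] az -0.0 or 180.0
```

Request:
apply_moves --pt "0 0 -1 30 0 0 0" --pt "0 0 -1 55 0 0 0" --pt "0 0 -1 70 0 0 0" --pt "0 0 -1 80 0 0 0" --pt "0 0 -1 86 0 0 0" --pt "0 0 -1 88 0 0 0" --pt "0 0 -1 88 0 0 0"

```text
time_s: 35.45
tool_pos: [413.3, 3.8, 71.6]
tool_rot: [[-1.0, 0.0, 0.0], [0.0, 1.0, -0.0], [-0.0, -0.0, -1.0]]
ft_force: [-0.5, -0.0, -0.6]
finger_gap: 11.5
grasp_force: 40.4
```

Request:
apply_moves --pt "0 0 0 1.5 0 0 0" --pt "0 0 0 2.5 0 0 0" --pt "0 0 0 2.5 0 0 0" --pt "0.2 0 0 2.5 0 0 0" --pt "0.4 0 0 2.5 0 0 0" --pt "0.4 0 0 2.5 0 0 0" --pt "0.4 0 0 -20 0 0 0" --pt "0.4 0 0 -60 0 0 0" --pt "0.4 0 0 -110 0 0 0" --pt "0.4 0 0 -130 0 0 0"

```text
time_s: 36.7
tool_pos: [414.4, 3.6, 204.0]
tool_rot: [[-1.0, 0.0, 0.004], [0.0, 1.0, -0.001], [-0.004, -0.001, -1.0]]
ft_force: [1.6, 0.7, -0.4]
finger_gap: 34.1
grasp_force: 0.0
```

```bash
python3 - <<'E'
from h import *
S=shot('scene');T=shot("top")
print(basin(S,(469,-41)))
def cr(c,x,y,w,h,k=4):return cv2.resize(cv2.cvtColor(c["color"],cv2.COLOR_RGB2BGR)[y:y+h,x:x+w],(400,400),interpolation=cv2.INTER_CUBIC)
cv2.imwrite("pics/b2.png",np.hstack([cr(S,170,140,160,160),cr(T,400,180,80,80)]))
plan((443,-336,200,-.26+1.571))
E
```

```text
(array([469.3, -40.7, 121.8]), 282, np.float64(1.2))
t 36.8 pos [414.8   3.6 203.6] yaw 1.571 gap 34.2 F [-0.6 -0.  -0.5] j6 -1.73 tilt [ 0.005 -0.001]
shift [ -28.2 -339.6    4. ] az 14.9 or -165.1
```

View pics/b2.png

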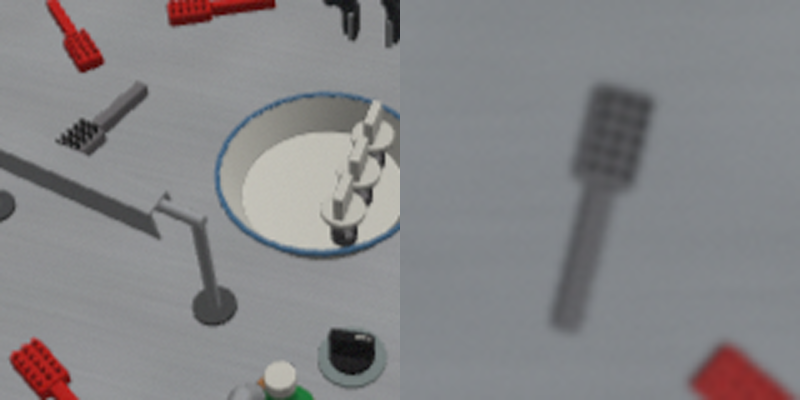

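The three cartridges stand in the basin. In the top crop the brush handle end is at (566,328) and the junction with the head is at (597,185).

```bash
python3 - <<'E'
from h import *
S=shot('scene');T=shot("top")
p,e=fit([(T,[[-75,0,15],[15,0,20],[75,0,25]],np.array([[433.2,245.4],[439.4,217],[445,197.6]])),(S,[[-75,0,20],[15,0,20]],np.array([[227.2,175],[211.5,188.5]]))],[443,-336,-.26])
print(p.round(3),e.round(1).tolist())
plan((p[0],p[1],130,p[2]+1.571),(p[0],p[1],5,p[2]+1.571))
print(p.tolist())
E
```

```text
[ 4.42398e+02 -3.34738e+02 -2.69000e-01] [[-1.0, 0.8], [0.2, -0.1], [-0.3, -0.2], [0.0, -2.4], [-3.1, 1.4]]
t 36.9 pos [412.8   3.9 201.1] yaw 1.571 gap 34.4 F [0.1 0.9 0.2] j6 -1.73 tilt [ 0. -0.]
shift [ -29.6 -338.6   71.1] az 15.4 or -164.6
shift [ -29.6 -338.6  196.1] az 15.4 or -164.6
[442.39832359745867, -334.7382091136644, -0.26901978051451153]
```

Request:
apply_moves --pt "0.6 -25 -337 0 0 0 15.4" --pt "0.6 -25 -337 0 0 0 15.4" --pt "0.6 -25 -337 0 0 0 15.4" --pt "0.6 -25 -337 0 0 0 15.4" --pt "0.6 -25 -337 0 0 0 15.4" --pt "0.6 -25 -337 0 0 0 15.4" --pt "0.6 -25 -337 50 0 0 15.4" --pt "0.6 -25 -337 100 0 0 15.4" --pt "0.6 -25 -337 150 0 0 15.4" --pt "0.6 -25 -337 150 0 0 15.4"

```text
time_s: 38.15
tool_pos: [434.5, -329.2, 47.1]
tool_rot: [[-0.964, 0.265, -0.008], [0.265, 0.964, 0.008], [0.01, 0.006, -1.0]]
ft_force: [-0.8, 1.0, -0.5]
finger_gap: 51.3
grasp_force: 0.0
```

```bash
python3 - <<'E'
from h import *
S=shot('scene')
plan((437.5,-333.4,4,1.302))
im=cv2.cvtColor(S["color"],cv2.COLOR_RGB2BGR)[120:240,150:270]
cv2.imwrite("pics/br1.png",cv2.resize(im,(480,480),interpolation=cv2.INTER_CUBIC))
E
```

```text
t 38.2 pos [ 436.3 -330.9   49.5] yaw 1.302 gap 51.3 F [ 0.3 -0.1  0.8] j6 -2.08 tilt [-0.004  0.004]
shift [-2.1 -2.2 45.5] az 0.0 or -180.0
```

View pics/br1.png

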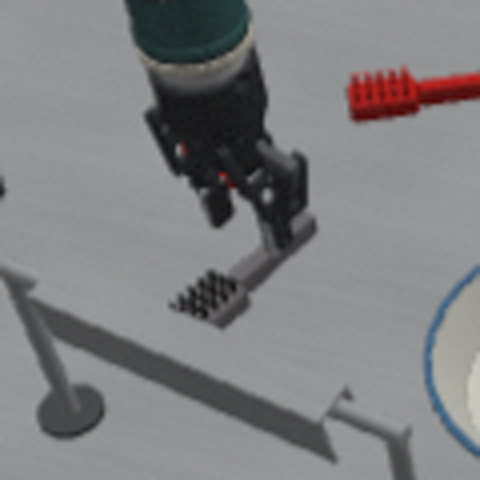

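The fingers are astride the handle (crop (217,205) and (283,235)). I'll descend and grip.

Request:
apply_moves --pt "0.6 0 -1 20 0 0 0" --pt "0.6 0 -1 36 0 0 0" --pt "0.6 0 -1 45 0 0 0" --pt "0.6 0 -1 45 0 0 0"

```text
time_s: 38.7
tool_pos: [437.6, -333.9, 6.4]
tool_rot: [[-0.964, 0.266, -0.0], [0.266, 0.964, 0.0], [0.0, 0.0, -1.0]]
ft_force: [-0.0, 0.0, 0.2]
finger_gap: 51.3
grasp_force: 0.0
```

Request:
apply_moves --pt "0 0 0 0 0 0 0" --pt "0 0 0 0 0 0 0" --pt "0 0 0 0 0 0 0" --pt "0 0 0 0 0 0 0" --pt "0 0 0 0 0 0 0" --newtons 30

```text
time_s: 39.33
tool_pos: [438.1, -334.6, 7.0]
tool_rot: [[-0.964, 0.266, 0.001], [0.266, 0.964, -0.001], [-0.001, -0.001, -1.0]]
ft_force: [-0.8, 0.9, 5.7]
finger_gap: 15.3
grasp_force: 30.4
```

Gripped (gap 15.3). I'll lift, then plan the placing.

Request:
apply_moves --pt "0 0 0 -15 0 0 0" --pt "0 0 0 -50 0 0 0" --pt "0 0 0 -100 0 0 0" --pt "0 0 0 -150 0 0 0" --pt "0 0 0 -150 0 0 0" --pt "0 0 0 -150 0 0 0"

```text
time_s: 40.08
tool_pos: [437.3, -333.7, 156.5]
tool_rot: [[-0.964, 0.266, -0.0], [0.266, 0.964, -0.0], [0.0, -0.0, -1.0]]
ft_force: [-0.1, 0.6, -1.7]
finger_gap: 15.4
grasp_force: 29.5
```

```bash
python3 - <<'E'
from h import *
S=shot('scene')
print(basin(S,(469,-41)))
plan((465,-81,155,1.571))
im=cv2.cvtColor(S["color"],cv2.COLOR_RGB2BGR)[100:260,150:360]
cv2.imwrite("pics/br2.png",cv2.resize(im,(630,480),interpolation=cv2.INTER_CUBIC))
E
```

```text
(array([469.2, -40.7, 121.8]), 284, np.float64(1.2))
t 40.12 pos [ 436.9 -333.3  155.6] yaw 1.302 gap 15.2 F [-0.3  0.7 -1.7] j6 -2.08 tilt [-0.001  0.001]
shift [ 39.9 250.7   0.9] az -15.4 or 164.6
```

View pics/br2.png

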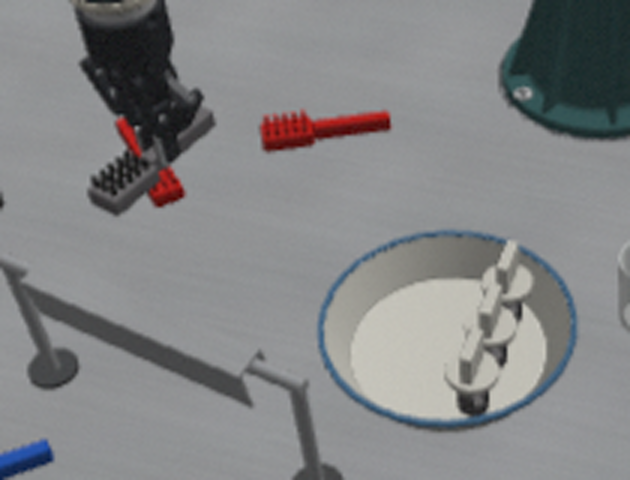

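The brush is held level and the basin has not moved. I'll carry it over the -y side of the basin.

Request:
apply_moves --pt "0 9 54 0 0 0 -3" --pt "0 18 108 0 0 0 -6" --pt "0 27 162 0 0 0 -9" --pt "0 36 216 0 0 0 -12" --pt "0 41.5 252 0 0 0 -15.4" --pt "0 41.5 252 0 0 0 -15.4" --pt "0 41.5 252 50 0 0 -15.4" --pt "0 41.5 252 90 0 0 -15.4" --pt "0 41.5 252 115 0 0 -15.4" --pt "0 41.5 252 115 0 0 -15.4"

```text
time_s: 41.38
tool_pos: [462.2, -80.3, 39.0]
tool_rot: [[-1.0, 0.001, -0.006], [0.001, 1.0, 0.002], [0.006, 0.002, -1.0]]
ft_force: [-0.3, -0.3, -0.2]
finger_gap: 15.2
grasp_force: 29.6
```

```bash
python3 - <<'E'
from h import *
plan((464,-79,12,1.571))
E
```

```text
t 41.38 pos [462.2 -80.3  39. ] yaw 1.569 gap 15.2 F [-0.3 -0.3 -0.2] j6 -1.89 tilt [-0.006  0.002]
shift [-2.   1.3 27. ] az -0.1 or 179.9
```

Request:
apply_moves --pt "0 0 0 12 0 0 0" --pt "0 0 0 20 0 0 0" --pt "0 0 0 26 0 0 0" --pt "0 0 0 28 0 0 0" --pt "0 0 0 28 0 0 0"

```text
time_s: 42.0
tool_pos: [464.7, -80.2, 13.4]
tool_rot: [[-1.0, -0.0, 0.0], [-0.0, 1.0, -0.0], [-0.0, -0.0, -1.0]]
ft_force: [-0.5, 0.1, -0.9]
finger_gap: 15.4
grasp_force: 29.7
```

Request:
apply_moves --pt "0 0 0 1.5 0 0 0" --pt "0 0 0 1.5 0 0 0" --pt "0.2 0 0 1.5 0 0 0" --pt "0.4 0 0 1.5 0 0 0" --pt "0.4 0 0 1.5 0 0 0" --pt "0.4 0 0 -20 0 0 0" --pt "0.4 0 0 -60 0 0 0" --pt "0.4 0 0 -120 0 0 0" --pt "0.4 0 0 -180 0 0 0" --pt "0.4 0 0 -220 0 0 0"

```text
time_s: 43.25
tool_pos: [465.3, -80.4, 236.3]
tool_rot: [[-1.0, 0.0, 0.003], [0.0, 1.0, -0.001], [-0.003, -0.001, -1.0]]
ft_force: [0.5, 0.5, -1.0]
finger_gap: 34.1
grasp_force: 0.0
```

Request:
apply_moves --pt "0.4 0 60 -20 0 0 0" --pt "0.4 0 120 -20 0 0 0" --pt "0.4 0 180 -20 0 0 0" --pt "0.4 0 240 -20 0 0 0" --pt "0.4 0 300 -20 0 0 0" --pt "0.4 0 360 -20 0 0 0" --pt "0.4 0 360 -20 0 0 0" --pt "0.4 0 360 -20 0 0 0" --pt "0.4 0 360 -20 0 0 0"

```text
time_s: 44.38
tool_pos: [464.6, 278.4, 253.1]
tool_rot: [[-1.0, 0.002, -0.001], [0.002, 1.0, -0.001], [0.001, -0.001, -1.0]]
ft_force: [-0.7, -1.1, -0.1]
finger_gap: 34.2
grasp_force: 0.0
```

```bash
python3 - <<'E'
from h import *
S=shot('scene');T=shot('top')
print(basin(S,(469,-41)))
plan((464,-79,12,1.571))
im=cv2.cvtColor(S["color"],cv2.COLOR_RGB2BGR)[150:310,130:350];t=cv2.cvtColor(T["color"],cv2.COLOR_RGB2BGR)[110:270,280:500]
cv2.imwrite("pics/end.png",np.hstack([cv2.resize(i,(400,290),interpolation=cv2.INTER_CUBIC) for i in(im,t)]))
E
```

```text
(array([469.2, -40.7, 121.8]), 286, np.float64(1.2))
t 44.48 pos [464.8 278.5 253.3] yaw 1.569 gap 34.5 F [-0.1 -0.1 -0.3] j6 -1.16 tilt [-0. -0.]
shift [   0.  -357.4  241.5] az -0.1 or 179.9
```

View pics/end.png

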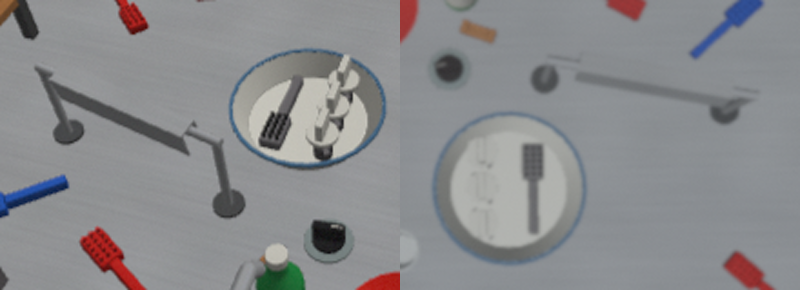

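The picture shows the brush and three cartridges in the basin, the channel astride the bar near its middle, and the valve bar turned a quarter turn. I'll hand it in.

```bash
python3 -c "
from station import *
print(sign_off())"
```

```text
the job is handed in; nothing more can be done
None
```

The job is handed in, with no verdict returned; the last images show the valve shut, the channel on the rail near its middle, all three cartridges standing upright in the basin and the grey brush lying beside them.

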